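# Turn the washed beaker mouth-down on the drip tray

## Robot

A 7-joint arm with a two-finger parallel gripper is mounted at the origin on the work surface. World frame = base frame: x ahead of the robot, y to its left, z up, the work surface at z = 0. Lengths are in m, angles in rad, forces in N, time in s.
With the tool pointing down it reaches from about 0.425 to 0.925 m from the base axis. Payload 6.8 kg.
Tool frame: the origin (TCP) lies at the very end of the fingers, on their centre line; the grasp point (between the pads) lies 19 mm behind it (grip_point_offset is the distance from the TCP to the grasp point, in m); z points along the fingers, y is the line along which they close (so a half turn about z gives the same grasp; the last joint's range is limited). The gripper opens to 85 mm and grips with 20 to 120 N. Pads are 22 mm wide; open, the fingers measure 114 mm over their backs; the gripper's body (76 mm by 85 mm) begins 54 mm behind the grasp point. The pads swing forward as they close: fully open they stand 13 mm farther back than shut.
Start: joints at [-1.437, 0.477, 0.022, 1.555, -0.011, 1.109, -0.083], TCP at [0.162, 0.655, 0.231] pointing down, gripper open.
Joint ranges: [-2.96, 2.96], [-0.34, 2.1], [-1.41, 1.46], [0.24, 2.44], [-1.37, 4.51], [0.17, 1.92], [-2.96, 2.96]. Speed limits (rad/s): [2.39, 2.39, 3.14, 3.14, 3.14, 3.14, 3.14].

## Interface

Orientations are given as a unit quaternion [w, x, y, z].
In Python, from station import * gives the robot as it stands.
- The arm moves only by the tool carry_out, never from a script. Its argument "rows" is text: rows parted by semicolons, each of 4 numbers parted by spaces: the shift along the world's x, y, z in mm, then the turn about the world's z in degrees. In form: dx dy dz yaw; .... A call has 1 to 10 rows; each row shifts and turns the commanded pose from where the row before left it; what a row does not reach is not made up. A row lasts 1/8 s, in which the tool goes at most 62.5 mm and 10.7 degrees, less where a joint would pass 70% of its speed; a pose out of reach is approached as far as the arm can. A call is refused whole if a number of a shift passes 62.5 or a number of a turn 10.7, either way. A call with a gripper value outside its range is refused whole. "claw" is the finger opening in mm, from 0 to 85.4, set as the call begins (left out, the last holds). The fingers move at their own pace and stop on an object; "force" is the grip in N (left out, the last holds). Time passes only in rows, so rows that do not move let the fingers close. It gives the time, the measured TCP pose, the force, the opening and the grip force at its end, in the units of the state.
- get_obs(): the state, without advancing time (a new reading comes with each control period).
- read_camera(name): name is "side" or "top"; returns a dict with "img" (400x640x3 uint8, blue, green, red), "fov_y" (degrees; the focal length in pixels is half the picture's height over the tangent of half this angle, whatever the lens; pixels are square), "cx", "cy" (the principal point, pixels), "world_to_cam" (4x4, takes a point from world to camera coordinates). Camera axes: x right, y up, looking along -z (the intrinsics and any distortion apply to the point x, -y, -z); pixel columns grow to the right and rows downward; lengths in m; the calibration is good to about 2 mm. A picture is of the moment at which its call begins. There is no depth.
- hand_in(): hands the job in; it is judged then, once.
Trained networks look in the newest picture that a camera, given by its name, has taken for a name from the list of things; names that differ only in an ending like _2 or _b are one class to them, and where a whole thing is asked for, a point or a joint stands for the part that bears it (a point fixed in the world has none). Each returns a list of dicts, best first, with "confidence" (0 to 1); they miss things now and then, are a little off and sometimes report something else, mostly with a low value. They report only what shows in the picture. A call takes as long as a camera call. They do not tell look-alikes from the thing itself.
- recognise(camera, thing): "centre" ([column, row] in pixels, amid what is visible of it).
- outline_of(camera, thing): "pixels" (400x640 bool, what is visible of it) and "centre" ([column, row] in pixels, amid what is visible of it).
- place_of(camera, thing): "centre" ([column, row] in pixels: a listed point, or the origin of a listed thing).
The state is a dict: "t": time; "q": joint angles; "joint_vel": joint speeds; "joint_torque": joint torques, N m; "eef_pos": TCP position; "tool_rot": TCP orientation; "contact_force": force on the tool from outside, world axes, zero at the start; "torque": the same for the moment, N m; "gripper_width": opening from 0.0 (shut) to 1.0 (fully open); "grasp_force": force on a finger pad.
Only numpy, scipy, OpenCV 4.12 (cv2) and the standard library are available. Lean on these libraries where they do the work, as an engineer would, in place of code of your own. Each camera call takes 0.05 s, during which the arm holds its last target. There are 200 camera calls.

## Task

The tall white ceramic beaker has been washed and stands mouth-up on the ledge: turn it over and stand it mouth-down on the floor of the low grey drip tray, its whole rim inside the tray's lip, so that it can drain. It is fragile: set it down gently each time it meets the ledge or the tray, never letting it drop or topple, and leave the other things where they are. It is too far to turn in one tilt of the hand for most arms, so you may lay it on its side on the way and take a new hold.

Things in the scene. Friction and masses are not known exactly. Their poses are not given: they have to be found in the camera images.
- beaker: Handleless white ceramic beaker (plain cup), 100 mm tall, nearly cylindrical: outer diameter 56 mm at the base, 62 mm at the rim; wall 4 mm, base 6 mm; about 0.2 kg. Starts mouth-up on the ledge. Origin: centre of the underside of its base; z runs along its axis from base to mouth (up when mouth-up). The jug, also white, is far wider and has a handle.
- beaker_rim (a point): Centre of the beaker's mouth, in the plane of the rim, 100 mm from the base along the beaker's z axis.
- tray: Fixed low drip tray of grey plastic, 150 mm (its x) by 130 mm (its y), flat floor 8 mm above the ledge, with a lip 6 mm wide all round that stands 14 mm above the ledge (6 mm above the floor); inside the lip 138 by 118 mm. Origin: centre of the underside, on the ledge; z up.
- tray_floor (a point): Centre of the top of the drip tray's floor, 8 mm above the ledge; axes as the tray's.
- table: The painted wooden ledge, flat, its top at z = 0; origin in the middle of its top. A dish rack with plates and a cutlery basket, up to 210 mm high, stands fixed at its far left (x above 0.71, y 0.05 to 0.54); kettle, crate and toaster stand beyond 0.55 to either side.
- bowl: Bystander: small glass bowl, 110 mm across, 50 mm high, mouth-up. Origin: centre of its underside.
- jug: Bystander: white ceramic jug, 150 mm tall, belly 100 mm across, with a handle on one side (its +y) that reaches 86 mm from the axis. Origin: centre of its underside.
- bottle: Bystander: empty clear plastic bottle with a twist cap, 64 mm across, 200 mm tall, upright. Origin: centre of its underside.
- fork: Bystander: steel fork lying flat, 180 mm long (along its x, tines to +x), 26 mm wide, 4 mm thick. Origin: centre of its underside.
- brush: Bystander: wooden washing-up brush lying bristles down, 200 mm long (along its x, head to +x), 45 mm wide, 32 mm high. Origin: centre of its underside.
- plate: Bystander: white plate, 160 mm across, 18 mm high, right way up. Origin: centre of its underside.
There are look-alikes about, which are no part of the job. Leave any black look-alike of the tray alone.

How it is judged:
At the end, for the whole second after the job is handed in: Beaker mouth-down within 0.1 rad of upright, rim on the tray floor (within 4 mm in height) and inside the lip (rim centre within 40 mm in tray x and 30 mm in tray y of the centre), at rest and released; bystanders within 30 mm of their starts (angle between beaker's own z axis and vertical above 3.04 rad and x of beaker_rim in the frame of tray_floor between -0.04 and 0.04 m and y of beaker_rim in the frame of tray_floor between -0.03 and 0.03 m and z of beaker_rim in the frame of tray_floor between -0.004 and 0.004 m and linear speed of beaker below 0.02 m/s and angular speed of beaker below 0.2 rad/s); the robot touches nothing.
It fails at once if the beaker dropped, toppled or knocked: turning faster than 6 rad/s, or moving faster than 1 m/s (angular speed of beaker above 6 rad/s or linear speed of beaker above 1 m/s).
It fails at once if the beaker set down or pressed with more than 60 N on the ledge or the tray (contact force between beaker and table above 60 N or contact force between beaker and tray above 60 N).
It fails at once if a bystander moved more than 30 mm (distance of any of bowl, jug, bottle, fork, brush, plate from where it was at the start of the episode above 0.03 m).
It also fails if it takes over 54 s, if anything falls off the work surface, if the arm or the gripper's body presses on something with over 40 N, if the wrist force passes 120 N, or if a joint passes its speed limit or range.

## Working session

There is one attempt and no reset: what is moved stays moved. The work goes in short steps, Python scripts to look and compute and a tool call to move; the robot and the scene stay as the last step left them, time stands still between calls to the robot, and variables do not carry over. Pictures are saved under pics/ and viewed, at most 10 in all, crops included, and the job is handed in when it is done.

Besides the shell and the picture viewer there is one more tool, called after "Request:" in YAML: its name, and indented under it one key for each argument. carry_out: Moves the arm, as the interface text tells. Its arguments: {"type":"object","properties":{"rows":{"type":"string"},"claw":{"type":"number"},"force":{"type":"number"}},"required":["rows"]}

```bash
mkdir -p pics; cat > h.py <<'E'
from station import *
import numpy as np, cv2
def cam(n):
    c=read_camera(n); H,W=c['img'].shape[:2]
    f=H/2/np.tan(np.radians(c['fov_y'])/2)
    return c,f
def ray(c,f,px):
    T=np.array(c['world_to_cam']); R=T[:3,:3]; o=-R.T@T[:3,3]
    d=R.T@np.array([(px[0]-c['cx'])/f,-(px[1]-c['cy'])/f,-1]); return o,d/np.linalg.norm(d)
def proj(c,f,p):
    T=np.array(c['world_to_cam']); q=T[:3,:3]@np.array(p)+T[:3,3]
    return np.array([c['cx']+f*q[0]/-q[2], c['cy']+f*q[1]/q[2]])
def onz(c,f,px,z):
    o,d=ray(c,f,px); return o+d*(z-o[2])/d[2]
def tri(rs):
    A=np.zeros((3,3));b=np.zeros(3)
    for o,d in rs:
        M=np.eye(3)-np.outer(d,d);A+=M;b+=M@o
    p=np.linalg.solve(A,b); return p,[np.linalg.norm((np.eye(3)-np.outer(d,d))@(p-o)) for o,d in rs]
E
python3 - <<'E'
from h import *
C={}
for n in('side','top'):
    c,f=cam(n);C[n]=c,f;cv2.imwrite(f'pics/{n}0.png',c['img'])
    print(n,f,c['cx'],c['cy'],[k for k in c],ray(c,f,(320,200)))
for th in('beaker','beaker_rim','tray_floor','tray','bowl','jug','bottle','fork','brush','plate'):
    P={n:place_of(n,th) for n in C}
    for n in C: print(th,n,[(np.round(d['centre']).tolist(),round(d['confidence'],2)) for d in P[n]])
    for a in P['side']:
        for b in P['top']:
            p,r=tri([ray(*C['side'],a['centre']),ray(*C['top'],b['centre'])])
            if max(r)<.015: print('   ',p.round(3),np.round(r,4))
print(get_obs())
E
```

```text
side 506.4212756579646 316.6794502351104 204.00149937195513 ['img', 'fov_y', 'cx', 'cy', 'world_to_cam'] (array([ 0.28730272, -1.19261744,  0.91391506]), array([ 0.17615507,  0.80614679, -0.56488649]))
top 406.44203504644173 316.55224350866393 194.19316628970847 ['img', 'fov_y', 'cx', 'cy', 'world_to_cam'] (array([0.30911591, 0.00163969, 1.15636696]), array([ 0.18063467, -0.01391458, -0.98345183]))
beaker side [([291.0, 184.0], 0.75), ([303.0, 268.0], 0.59)]
beaker top [([372.0, 220.0], 0.83), ([150.0, 201.0], 0.45)]
    [ 0.439 -0.132  0.227] [0.0052 0.0052]
    [ 0.551  0.566 -0.223] [0.0042 0.0042]
    [ 0.468 -0.168 -0.025] [0.001 0.001]
beaker_rim side [([309.0, 236.0], 0.92)]
beaker_rim top [([385.0, 212.0], 0.8)]
    [ 0.476 -0.185  0.096] [0.0045 0.0045]
tray_floor side [([223.0, 172.0], 0.95), ([291.0, 182.0], 0.65)]
tray_floor top [([239.0, 204.0], 0.64), ([194.0, 286.0], 0.63)]
    [0.276 0.333 0.001] [0.0016 0.0016]
    [0.501 0.218 0.01 ] [0.0053 0.0053]
tray side [([222.0, 172.0], 0.75), ([294.0, 182.0], 0.59), ([288.0, 150.0], 0.42)]
tray top [([190.0, 289.0], 0.75), (
[... 1000 characters left out ...]
697988,  0.02237855,  1.55539301, -0.01147416,
        1.10931296, -0.08313545]), 'joint_vel': array([ 2.79824607e-04, -1.15981303e-03, -1.66203101e-03, -2.29968088e-04,
       -3.45241940e-05, -6.61965512e-04,  5.71194242e-04]), 'joint_torque': array([ 1.99158985e-04, -5.96322870e+01,  1.60622288e+00, -2.81549460e+01,
        1.24055703e-02,  1.45716876e-03, -4.15896650e-06]), 'eef_pos': array([0.16161805, 0.65538362, 0.23132396]), 'tool_rot': array([2.95160648e-07, 1.20616330e-01, 9.92699199e-01, 1.75880516e-05]), 'contact_force': array([-0.31919319, -0.17390029,  0.04711711]), 'torque': array([ 0.00084497, -0.0260242 ,  0.01863901]), 'grasp_force': 0.0, 'gripper_width': 1.003351531832131}
```

View pics/side0.png

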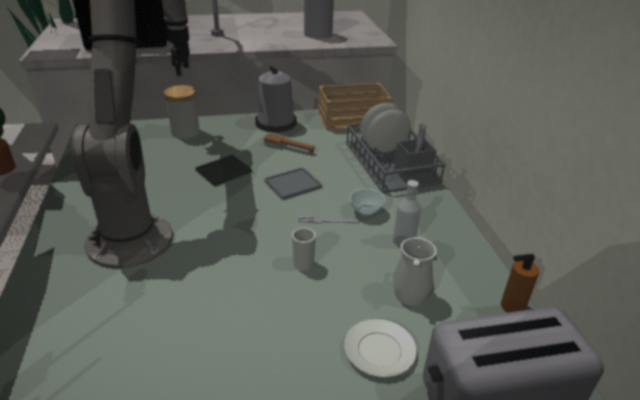

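View pics/top0.png

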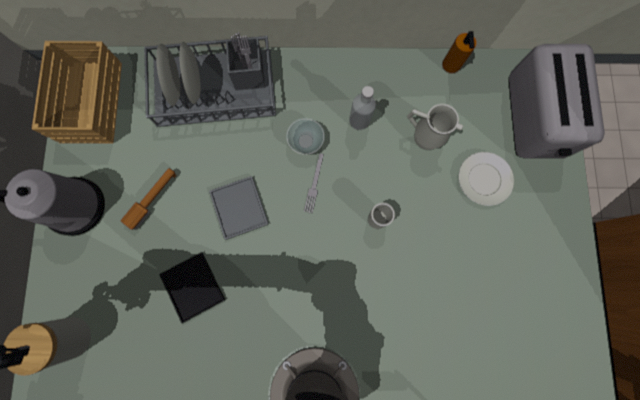

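The picture shows the candidates:
- **Beaker:** small handleless cup at side (303,250) / top (382,214).
- **Jug (not it):** side (415,270) / top (436,127), wide and with a handle.
- **Canister (not it):** side (183,110), with a wooden lid.
- **Trays:** the grey one is at side (293,183) / top (239,207). The black look-alike is at side (223,170) / top (192,287).

I choose the small cup and the grey tray, and refine both by fitting their outlines.

```bash
cat >> h.py <<'E'
from scipy.optimize import minimize
def hull(c,f,pts):
    m=np.zeros((400,640),np.uint8); q=np.array([proj(c,f,p) for p in pts])
    cv2.fillConvexPoly(m,cv2.convexHull((q*16).astype(np.int32)),1,shift=4); return m>0
A=np.linspace(0,2*np.pi,24,endpoint=False)
def cupts(p,ax=(0,0,1)):
    ax=np.array(ax,float);ax/=np.linalg.norm(ax);u=np.cross(ax,[.3,.9,.1]);u/=np.linalg.norm(u);v=np.cross(ax,u)
    return [np.array(p)+s*ax+r*(np.cos(a)*u+np.sin(a)*v) for s,r in((0,.028),(.1,.031)) for a in A]
def traypts(p):
    c,s=np.cos(p[3]),np.sin(p[3])
    return [np.array([p[0]+c*x-s*y,p[1]+s*x+c*y,p[2]+z]) for x in(-.075,.075) for y in(-.065,.065) for z in(0,.014)]
def fit(views,fn,p0,step):
    def cost(p):
        return sum(1-(lambda m:(m&M).sum()/max(1,(m|M).sum()))(hull(c,f,fn(p))) for c,f,M in views)
    p0=np.array(p0,float); S=np.vstack([p0]+[p0+np.eye(len(p0))[i]*step[i] for i in range(len(p0))])
    r=minimize(cost,p0,method='Nelder-Mead',options=dict(initial_simplex=S,xatol=1e-4,fatol=1e-4,maxiter=300)); return r.x,r.fun
def near(n,th,px):
    L=outline_of(n,th); return min(L,key=lambda d:np.hypot(*(np.array(d['centre'])-px)))['pixels']
E
python3 - <<'E'
from h import *
C={n:cam(n) for n in('side','top')}
V=lambda th,P:[(*C[n],near(n,th,P[n])) for n in C]
vb=V('beaker',dict(side=(303,250),top=(380,216)))
print('beaker',fit(vb,cupts,[.476,-.185,0],[.01,.01,.01]))
for i in(0,1): print(' view',i,fit(vb[i:i+1],lambda p:cupts([*p,0]),[.476,-.185],[.01,.01]),vb[i][2].sum())
vt=V('tray',dict(side=(293,183),top=(239,207)))
for yaw in(0.2,-.2): print('tray',fit(vt,traypts,[.503,.215,0,yaw],[.01,.01,.01,.2]))
for yaw in(1.4,1.8): print('tray',fit(vt,traypts,[.503,.215,0,yaw],[.01,.01,.01,.2]))
for i in(0,1): print(' view',i,fit(vt[i:i+1],lambda p:traypts([p[0],p[1],0,p[2]]),[.503,.215,.2],[.01,.01,-.2]))
c=C['side'][0]['img'];t=C['top'][0]['img']
for n,im in(('side',c),('top',t)):
    pass
a=cv2.resize(c[200:300,250:350],(400,400));b=cv2.resize(t[165:265,330:430],(400,400))
cv2.imwrite('pics/crop.png',cv2.convertScaleAbs(np.hstack([a,b]),alpha=1.5))
E
```

```text
beaker (array([ 0.46649953, -0.17847006, -0.00387647]), np.float64(0.1693546587316348))
 view 0 (array([ 0.46841943, -0.18068726]), np.float64(0.09014675052410903)) 868
 view 1 (array([ 0.46474481, -0.17782608]), np.float64(0.0814159292035398)) 519
tray (array([ 0.50009744,  0.21804856, -0.00177635,  0.33723016]), np.float64(0.12577873881531354))
tray (array([ 0.50050996,  0.21854084, -0.00168984,  0.35494135]), np.float64(0.12161876041332742))
tray (array([0.49657133, 0.21587284, 0.00326666, 1.99454935]), np.float64(0.3966474697166996))
tray (array([0.49882097, 0.21536284, 0.00282641, 2.00843377]), np.float64(0.3979490299135613))
 view 0 (array([0.49965578, 0.21746115, 0.30861767]), np.float64(0.04149377593360992))
 view 1 (array([0.49880813, 0.21748155, 0.36736225]), np.float64(0.07735247208931417))
```

View pics/crop.png

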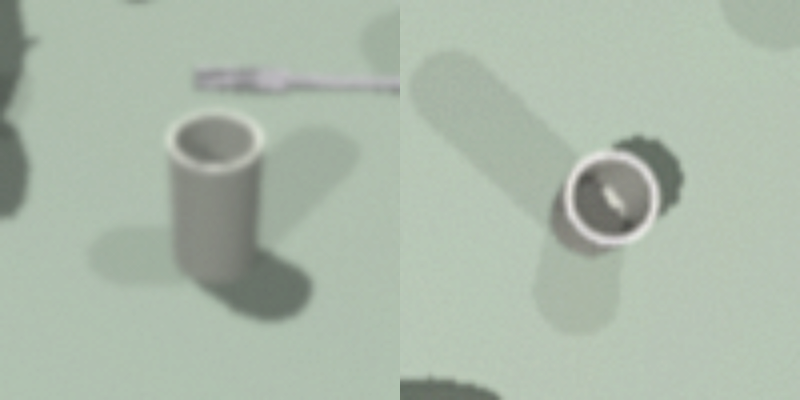

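The crop shows a handleless mouth-up cup, about 24 px wide and clear of its neighbours, with the fork beyond it, so this is the beaker. The fit puts its base at (0.467, -0.179, 0). The grey tray is at (0.500, 0.218) with yaw 0.34.

The hand can't be tilted, so I'll pivot the beaker between the pads.

Request:
carry_out:
  rows: "36 -50.6 0 -10.7;36 -50.6 0 -10.7;36 -50.6 0 -10.7;36 -50.6 0 -10.7;36 -50.6 0 -10.7;36 -50.6 0 -10.7;36 -50.6 0 -10.7;36 -50.6 0 -1.2;2.4 -60 0 0;2.4 -60 0 0"
  claw: 85.4
  force: 20

```text
t: 2.65
eef_pos: [0.4548, 0.1286, 0.2315]
tool_rot: [0.0, 0.707, 0.707, 0.0]
contact_force: [1.3, 0.2, 0.3]
gripper_width: 1.004
grasp_force: 0.0
```

Request:
carry_out:
  rows: "2.4 -62 0 0;2.4 -62 0 0;2.4 -62 0 0;2.3 -62 0 0;2 -61.5 0 0;0 0 -40 0;0 0 0 0"

```text
t: 3.52
eef_pos: [0.4639, -0.1788, 0.1895]
tool_rot: [-0.002, 0.707, 0.707, -0.002]
contact_force: [-0.1, 0.2, -0.1]
gripper_width: 1.0
grasp_force: 0.0
```

```bash
python3 - <<'E'
from h import *
o=get_obs();print(o['t'],o['eef_pos'].round(4),o['tool_rot'].round(4),o['q'].round(2),o['contact_force'].round(2))
C={n:cam(n) for n in('side','top')}
cv2.imwrite('pics/a.png',C['side'][0]['img'])
for n in C: print(n,[(np.round(d['centre']),d['confidence']) for d in place_of(n,'beaker_rim')], proj(*C[n],[.4665,-.179,.1]), proj(*C[n],o['eef_pos']))
E
```

```text
3.525 [ 0.4639 -0.1788  0.1895] [-0.002   0.7073  0.7069 -0.0016] [-0.37  0.28  0.73  2.05 -0.24  0.9   0.49] [-0.08  0.25 -0.07]
side [(array([303., 235.]), 0.66)] [302.930099   234.53613191] [302.13192825 206.26247827]
top [(array([384., 213.]), 0.57), (array([237., 207.]), 0.34)] [383.04961695 213.97018757] [389.18569341 209.56798293]
```

Request:
carry_out:
  rows: "2.5 0 -40 0;0 0 -40 0;0 0 -29 0;0 0 0 0"

```text
t: 4.22
eef_pos: [0.468, -0.1779, 0.0818]
tool_rot: [-0.001, 0.706, 0.708, -0.001]
contact_force: [-0.8, -1.0, 0.1]
gripper_width: 0.996
grasp_force: 0.0
```

Request:
carry_out:
  rows: "0 0 0 0;0 0 0 0;0 0 0 0;0 0 0 0;0 0 0 0;0 0 0 0;0 0 0 0;0 0 0 0"
  claw: 50
  force: 20

```text
t: 5.22
eef_pos: [0.4696, -0.1792, 0.0843]
tool_rot: [0.001, 0.707, 0.707, 0.001]
contact_force: [-2.0, 0.3, 6.2]
gripper_width: 0.711
grasp_force: 20.3
```

Request:
carry_out:
  rows: "0 8.2 1.8 0;0 8.2 1.7 0;0 8.3 0.4 0;0 8.4 0.1 0"

```text
t: 5.72
eef_pos: [0.4684, -0.1449, 0.0863]
tool_rot: [-0.0, 0.707, 0.708, 0.0]
contact_force: [0.6, -0.5, -1.5]
gripper_width: 0.711
grasp_force: 22.1
```

```bash
cat >> h.py <<'E'
def look(tag,box):
    o=get_obs();print(round(o['t'],2),'tcp',o['eef_pos'].round(4),'F',o['contact_force'].round(1),'M',o['torque'].round(2),'w',round(o['gripper_width']*85.4,1),'g',round(o['grasp_force'],1))
    c,f=cam('side'); x,y=proj(c,f,o['eef_pos']).astype(int)-[box//2,box//2]
    t,g=cam('top'); X,Y=proj(t,g,o['eef_pos']).astype(int)-[box//2,box//2]
    a=cv2.resize(c['img'][y:y+box,x:x+box],(400,400),interpolation=2);b=cv2.resize(t['img'][Y:Y+box,X:X+box],(400,400),interpolation=2)
    cv2.imwrite(f'pics/{tag}.png',cv2.convertScaleAbs(np.hstack([a,b]),alpha=1.6)); return o,(c,f),(t,g)
E
python3 -c "
from h import *
look('b',110)"
```

```text
5.72 tcp [ 0.4684 -0.1449  0.0863] F [ 0.6 -0.5 -1.5] M [-0.05 -0.04 -0.07] w 60.8 g 22.1
```

View pics/b.png

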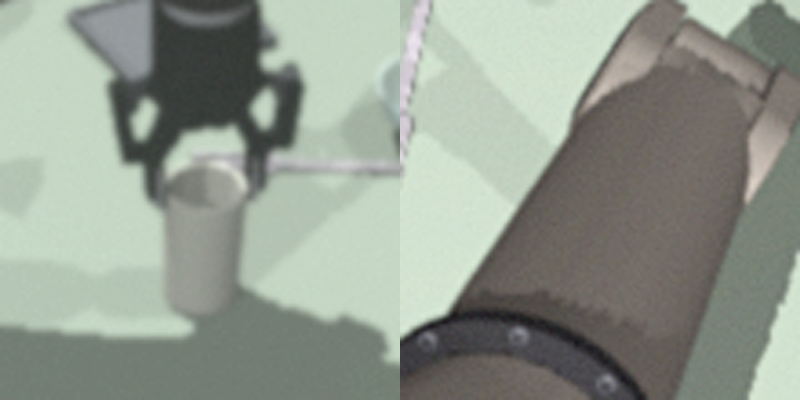

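Request:
carry_out:
  rows: "0 0 -3 0;0 0 -3 0;0 4 0 0;0 6 0 0"

```text
t: 6.32
eef_pos: [0.4687, -0.1394, 0.0822]
tool_rot: [0.002, 0.708, 0.706, -0.0]
contact_force: [-3.9, -5.0, 21.0]
gripper_width: 0.709
grasp_force: 25.0
```

Request:
carry_out:
  rows: "0 6 0.5 0"

```text
t: 6.45
eef_pos: [0.4694, -0.1331, 0.0826]
tool_rot: [0.002, 0.708, 0.706, 0.0]
contact_force: [-4.7, -3.3, 18.6]
gripper_width: 0.707
grasp_force: 24.9
```

```bash
cat >> h.py <<'E'
def tilt(view,px,p0,dy0=0.0,sgn=1,up=.01):
    """fit (h,phi): axis point h from base is at tcp+up; axis tilts from +z towards +y by phi"""
    c,f=view;M=near('side','beaker',px);t=get_obs()['eef_pos']
    def fn(p):
        ax=np.array([0,np.sin(p[1]),np.cos(p[1])]);return cupts(t+[0,0,up]-p[0]*ax,ax)
    r=[fit([(c,f,M)],fn,[p0[0],a],[.01,.15]) for a in p0[1]];return min(r,key=lambda q:q[1])
E
python3 -c "
from h import *
o,s,t=look('c',110)
print(tilt(s,proj(*s,o['eef_pos']-[0,0,.03]),[.09,[0,.3,.6]]))"
```

```text
6.45 tcp [ 0.4694 -0.1331  0.0826] F [-4.7 -3.3 18.6] M [-0.98  1.28  0.01] w 60.4 g 24.9
(array([0.0961084 , 0.00941162]), np.float64(0.042763157894736836))
```

Friction on the ledge is too low: about 5 N sideways at 21 N down, so the beaker just slides and stays upright. I'll use the fixed tray's lip as the stop instead. I'll carry the beaker there and tip it over the near lip.

Request:
carry_out:
  rows: "0 0 20 0;0 10 25 0;13.7 46 0 6.5;13.7 48 0 6.5;13.7 48 0 6.5;13.7 48 0 0;13.7 46 0 0;0 0 -10 0;0 0 0 0"

```text
t: 7.72
eef_pos: [0.536, 0.115, 0.1147]
tool_rot: [-0.0, 0.577, 0.817, -0.001]
contact_force: [-0.8, -0.3, -1.2]
gripper_width: 0.713
grasp_force: 23.1
```

```bash
python3 -c "
from h import *
o,s,t=look('d',130)
print(o['tool_rot'].round(3))
d=np.array([-.334,.943]);e=np.array([.943,.334]);r=o['eef_pos'][:2]-[.5,.218];print('tray frame',r@e,r@d)
print(tilt(s,proj(*s,o['eef_pos']-[0,0,.03]),[.09,[0,.3,-.3]]))"
```

```text
7.72 tcp [0.536  0.115  0.1147] F [-0.8 -0.3 -1.2] M [-0.03  0.02 -0.  ] w 60.9 g 23.1
[-0.     0.577  0.817 -0.001]
tray frame -0.000437284911201547 -0.10910661441148874
(array([ 0.09569794, -0.06058273]), np.float64(0.12236286919831219))
```

View pics/d.png

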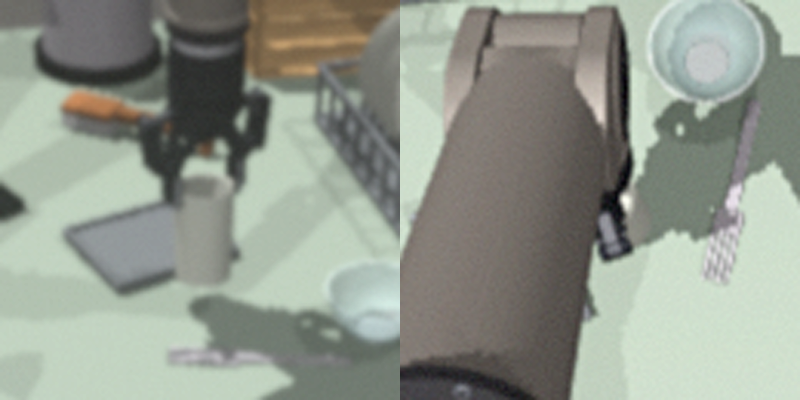

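The picture shows the beaker held upright, with its base right in front of the tray's near side: the tray is at crop (65-180, 200-290) and the beaker at (205,230). Next I lower it to about 8 mm above the ledge and push it against the lip.

Request:
carry_out:
  rows: "0 0 -14 0;0 0 -10.5 0;-2 5.7 0 0;-2 5.7 0 0;-1.7 4.7 0 0;-2.5 7.2 1.5 0"

```text
t: 8.62
eef_pos: [0.5287, 0.14, 0.0931]
tool_rot: [0.0, 0.577, 0.817, 0.0]
contact_force: [-0.3, 0.7, -2.7]
gripper_width: 0.712
grasp_force: 23.1
```

```bash
python3 -c "
from h import *
o,s,t=look('e',130)
d=np.array([-.334,.943]);e=np.array([.943,.334]);r=o['eef_pos'][:2]-[.5,.218];print('tray frame',r@e,r@d, o['contact_force'][:2]@d)
print(tilt(s,proj(*s,o['eef_pos']-[0,0,.03]),[.09,[0,.3,-.3]]))"
```

```text
8.62 tcp [0.5287 0.14   0.0931] F [-0.3  0.7 -2.7] M [ 0.02  0.05 -0.02] w 60.8 g 23.1
tray frame 0.0009966998374572897 -0.08314759504433933 0.7475388125237568
(array([0.08637497, 0.34458504]), np.float64(0.1482558139534884))
```

Request:
carry_out:
  rows: "-2.4 6.7 0.8 0;-2.4 6.7 0.5 0;-2.4 6.7 0 0;-2.4 6.7 -0.5 0;-2.4 6.7 -0.7 0"

```text
t: 9.4
eef_pos: [0.5163, 0.1734, 0.0928]
tool_rot: [-0.0, 0.577, 0.817, -0.0]
contact_force: [-0.1, -2.7, -0.2]
gripper_width: 0.708
grasp_force: 21.9
```

```bash
cat >> h.py <<'E'
d=np.array([-.334,.943,0]);e=np.array([.943,.334,0])
def tiltd(view,px,p0,up=.01):
    c,f=view;M=near('side','beaker',px);t=get_obs()['eef_pos']
    def fn(p):
        ax=d*np.sin(p[1])+np.array([0,0,np.cos(p[1])]);return cupts(t+[0,0,up]-p[0]*ax,ax)
    r=[fit([(c,f,M)],fn,[p0[0],a],[.01,.15]) for a in p0[1]];return [(q[0].round(3),round(q[1],3)) for q in r]
def rep(tag,ph,h=.09,box=130,off=-.03):
    o,s,t=look(tag,box); r=o['eef_pos']-[.5,.218,0]
    print('tray frame',(r@e).round(4),(r@d).round(4),'Fd',(o['contact_force']@d).round(2))
    print(tiltd(s,proj(*s,o['eef_pos']+[0,0,off]),[h,ph]))
E
python3 -c "
from h import *
rep('f',[0,.4,.8])"
```

```text
9.4 tcp [0.5163 0.1734 0.0928] F [-0.1 -2.7 -0.2] M [-0.54  0.04 -0.03] w 60.4 g 21.9
tray frame 0.0005 -0.0475 Fd -2.52
[(array([0.094, 0.537]), np.float64(0.08)), (array([0.094, 0.533]), np.float64(0.081)), (array([0.094, 0.533]), np.float64(0.08))]
```

View pics/f.png

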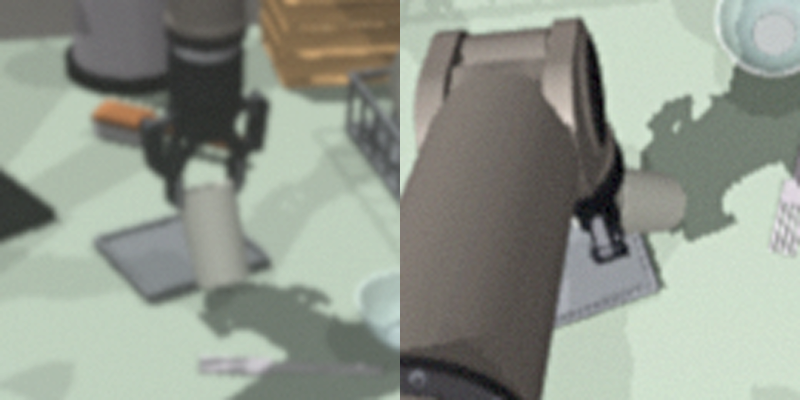

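The picture shows the beaker leaning over the near lip at crop (213,240). The fit gives 0.53 rad, which matches the arc model. I continue along the arc.

Request:
carry_out:
  rows: "-2.5 7 -1.6 0;-2.5 7.1 -2.7 0;-2.4 6.7 -3.1 0;-2.3 6.6 -3.8 0;-2.1 6.1 -4.4 0;-2.1 5.8 -4.9 0;-1.8 5.3 -5.4 0;-1.8 5 -5.9 0;-1.5 4.3 -6.4 0;-1.4 3.9 -6.6 0"

```text
t: 10.8
eef_pos: [0.4964, 0.231, 0.0476]
tool_rot: [0.0, 0.577, 0.817, 0.0]
contact_force: [0.5, 0.1, 2.1]
gripper_width: 0.706
grasp_force: 21.5
```

```bash
python3 -c "
from h import *
rep('g',[1.2,1.5],off=0)"
```

```text
10.8 tcp [0.4964 0.231  0.0476] F [0.5 0.1 2.1] M [ 0.1  -0.01 -0.03] w 60.3 g 21.5
tray frame 0.0009 0.0135 Fd -0.08
[(array([0.101, 1.456]), np.float64(0.082)), (array([0.1 , 1.44]), np.float64(0.083))]
```

View pics/g.png

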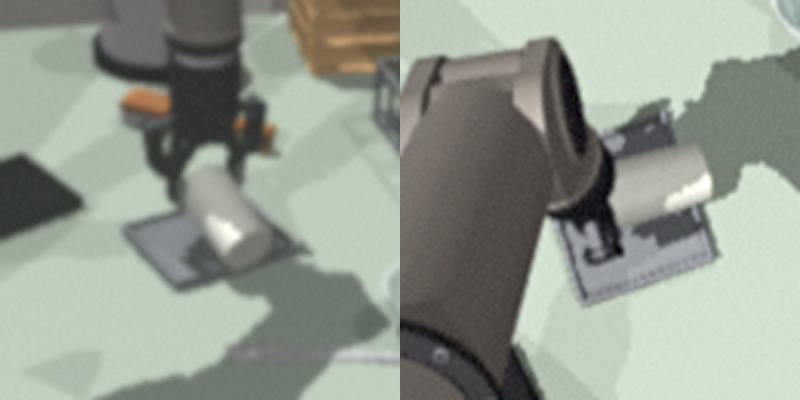

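Request:
carry_out:
  rows: "-1.1 3.1 -7 0;-1 2.8 -7.3 0;0 0 0 0;0 0 6 0;-2.3 6.6 0 0;-2.3 6.6 0 0;-2.3 6.6 0 0;0 0 -4 0;0 0 -2 0;0 0 -1 0"

```text
t: 12.2
eef_pos: [0.4873, 0.256, 0.0325]
tool_rot: [0.0, 0.577, 0.817, -0.0]
contact_force: [-0.3, 0.0, -2.1]
gripper_width: 0.707
grasp_force: 22.1
```

```bash
python3 -c "
from h import *
rep('h',[1.3,1.6],h=.095,off=0)"
```

```text
12.2 tcp [0.4873 0.256  0.0325] F [-0.3  0.  -2.1] M [ 0.1   0.07 -0.06] w 60.4 g 22.1
tray frame 0.0007 0.0401 Fd 0.13
[(array([0.098, 1.541]), np.float64(0.08)), (array([0.096, 1.52 ]), np.float64(0.071))]
```

Request:
carry_out:
  rows: "0 0 -1 0;0 0 -1 0;0 0 -1 0;0 0 -1 0;0 0 0 0"

```text
t: 12.98
eef_pos: [0.4875, 0.2568, 0.0289]
tool_rot: [0.0, 0.577, 0.817, 0.0]
contact_force: [-0.9, 1.8, 0.5]
gripper_width: 0.709
grasp_force: 22.4
```

Request:
carry_out:
  rows: "0 0 -1 0;0 0 -1 0;0 0 0 0"

```text
t: 13.35
eef_pos: [0.4875, 0.2566, 0.0268]
tool_rot: [0.0, 0.577, 0.817, 0.0]
contact_force: [0.7, 3.0, 0.9]
gripper_width: 0.706
grasp_force: 22.4
```

Request:
carry_out:
  rows: "0 0 0 0;0 0 0 0;0 0 0 0;0 0 0 0"
  claw: 72

```text
t: 13.85
eef_pos: [0.4873, 0.2563, 0.0268]
tool_rot: [0.0, 0.577, 0.817, -0.0]
contact_force: [-0.8, -0.6, 0.9]
gripper_width: 0.847
grasp_force: 0.0
```

```bash
python3 -c "
from h import *
rep('i',[1.4,1.6],h=.095,off=0)"
```

```text
13.85 tcp [0.4873 0.2563 0.0268] F [-0.8 -0.6  0.9] M [-0.03 -0.07  0.02] w 72.3 g 0.0
tray frame 0.0008 0.0404 Fd -0.34
[(array([0.096, 1.56 ]), np.float64(0.051)), (array([0.096, 1.554]), np.float64(0.051))]
```

View pics/i.png

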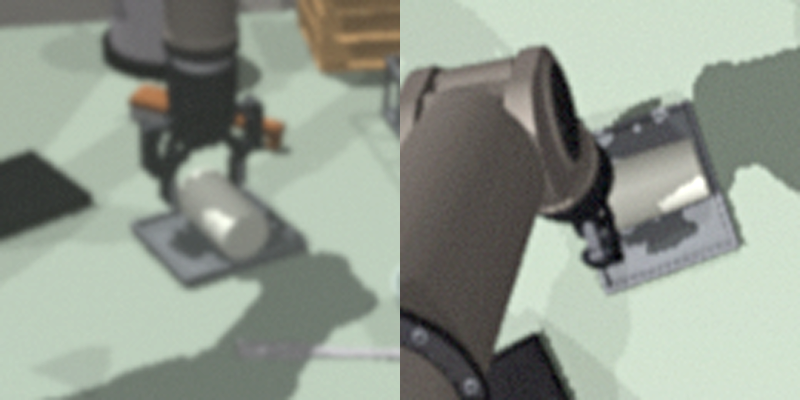

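The beaker now lies in the tray on its side, fitted at 1.56 rad. In the side crop its mouth end is at (200,185) and its base at (240,240). I slide the open fingers along to the base end and take a narrow new hold.

Request:
carry_out:
  rows: "4 -11 0 0;8 -22 0 0;8 -23 0 0;8 -23 0 0;3.4 -9.6 0 0;0 0 -1.5 0;0 0 0 0"

```text
t: 14.88
eef_pos: [0.5183, 0.169, 0.0251]
tool_rot: [-0.0, 0.576, 0.817, 0.0]
contact_force: [-0.4, -0.6, -1.1]
gripper_width: 0.845
grasp_force: 0.0
```

Request:
carry_out:
  rows: "0 0 0 0;0 0 0 0;0 0 0 0;0 0 0 0;0 0 0 0;0 0 0 0"
  claw: 45
  force: 20

```text
t: 15.62
eef_pos: [0.5188, 0.1681, 0.0254]
tool_rot: [0.0, 0.577, 0.817, 0.0]
contact_force: [-1.5, 2.5, 2.9]
gripper_width: 0.645
grasp_force: 20.9
```

Request:
carry_out:
  rows: "0 0 2 0;0 0 2 0;0 0 0 0"

```text
t: 16.0
eef_pos: [0.5187, 0.1675, 0.0293]
tool_rot: [0.0, 0.577, 0.817, -0.0]
contact_force: [-0.2, -0.4, -1.6]
gripper_width: 0.648
grasp_force: 21.5
```

```bash
python3 -c "
from h import *
rep('j',[1.4,1.7],h=.005,off=0)"
```

```text
16.0 tcp [0.5187 0.1675 0.0293] F [-0.2 -0.4 -1.6] M [-0.07 -0.05 -0.02] w 55.3 g 21.5
tray frame 0.0008 -0.0539 Fd -0.36
[(array([-0.014,  1.861]), np.float64(0.636)), (array([-0.013,  1.853]), np.float64(0.64))]
```

View pics/j.png

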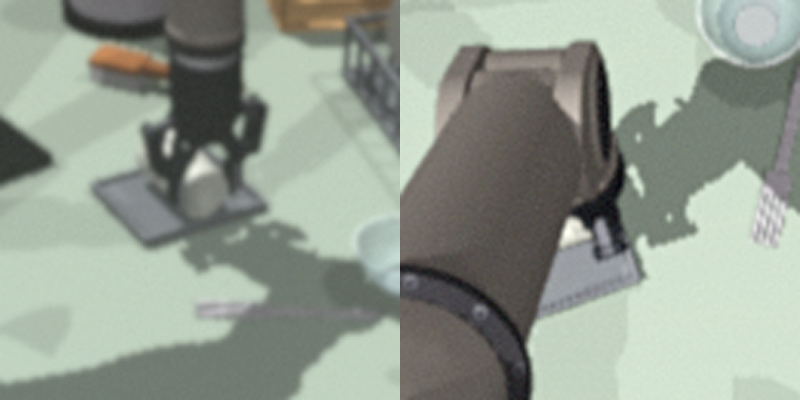

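Request:
carry_out:
  rows: "-1.7 4.7 -0.5 0;-1.7 4.7 0 0;-1.3 3.8 0 0;-0.7 1.9 0 0"

```text
t: 16.65
eef_pos: [0.5135, 0.1825, 0.0289]
tool_rot: [0.0, 0.577, 0.817, -0.0]
contact_force: [2.2, -4.6, -1.0]
gripper_width: 0.649
grasp_force: 21.7
```

Request:
carry_out:
  rows: "-0.7 1.9 0 0"

```text
t: 16.77
eef_pos: [0.5134, 0.1826, 0.029]
tool_rot: [0.001, 0.577, 0.816, -0.001]
contact_force: [2.6, -10.0, 0.4]
gripper_width: 0.649
grasp_force: 21.9
```

Request:
carry_out:
  rows: "-0.7 1.9 0 0;0 0 0 0"

```text
t: 17.02
eef_pos: [0.5132, 0.1826, 0.0292]
tool_rot: [0.002, 0.578, 0.816, -0.001]
contact_force: [1.8, -10.9, 1.5]
gripper_width: 0.644
grasp_force: 22.0
```

Request:
carry_out:
  rows: "-0.4 1.2 3 0;-0.4 1.2 3 0"

```text
t: 17.27
eef_pos: [0.5127, 0.185, 0.0353]
tool_rot: [0.002, 0.578, 0.816, -0.001]
contact_force: [3.5, -9.3, 1.3]
gripper_width: 0.642
grasp_force: 22.5
```

```bash
cat >> h.py <<'E'
def rep2(ph,h=.006,up=.011):
    # silhouette hard to see: use place_of rim / outline in side view, print best fit phi using only mask coverage
    o=get_obs();c,f=cam('side');r=o['eef_pos']-[.5,.218,0];G=o['eef_pos']+[0,0,up]
    print('tray',(r@e).round(4),(r@d).round(4),o['eef_pos'][2].round(4),'Fd',(o['contact_force']@d).round(1),'Fz',o['contact_force'][2].round(1))
    L=outline_of('side','beaker'); 
    if not L: print('none');return c,f
    M=min(L,key=lambda q:np.hypot(*(np.array(q['centre'])-proj(c,f,G))))['pixels']
    out=[]
    for p in np.arange(*ph):
        ax=d*np.sin(p)+np.array([0,0,np.cos(p)]);m=hull(c,f,cupts(G-h*ax,ax)); out.append((round(float(p),2),round((m&M).sum()/(m|M).sum(),3),round((m&M).sum()/M.sum(),3)))
    out.sort(key=lambda q:-q[1]);print(M.sum(),out[:4]);return c,f
E
python3 -c "
from h import *
rep2((1.2,3.2,.1))"
```

```text
tray 0.0009 -0.0353 0.0353 Fd -9.9 Fz 1.3
178 [(1.9, np.float64(0.337), np.float64(0.978)), (1.8, np.float64(0.331), np.float64(1.0)), (2.0, np.float64(0.331), np.float64(0.938)), (1.7, np.float64(0.325), np.float64(1.0))]
```

Request:
carry_out:
  rows: "-0.7 2 4.9 0;-0.7 2 4.8 0;-1.5 4.2 7.4 0;-1.7 4.7 7 0"

```text
t: 17.88
eef_pos: [0.5081, 0.1991, 0.0597]
tool_rot: [0.002, 0.578, 0.816, -0.0]
contact_force: [1.7, -7.3, 2.5]
gripper_width: 0.642
grasp_force: 24.8
```

```bash
python3 -c "
from h import *
c,f=rep2((1.2,3.2,.1)); x,y=proj(c,f,get_obs()['eef_pos']).astype(int)-60
cv2.imwrite('pics/k.png',cv2.convertScaleAbs(cv2.resize(c['img'][y:y+120,x:x+120],(480,480),interpolation=2),alpha=1.6))"
```

```text
tray 0.0013 -0.0205 0.0597 Fd -7.5 Fz 2.5
287 [(2.0, np.float64(0.575), np.float64(0.997)), (1.9, np.float64(0.561), np.float64(1.0)), (2.1, np.float64(0.554), np.float64(0.958)), (2.2, np.float64(0.512), np.float64(0.899))]
```

View pics/k.png

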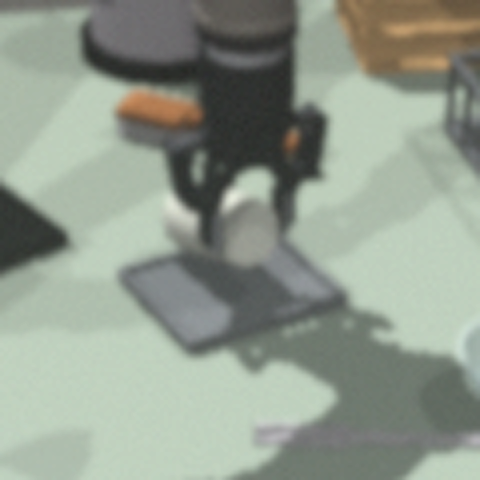

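The picture shows the base end raised and turning up in the grip (base disc at (245,235)), with the mouth end against the far lip. The fit gives about 2.0 rad. I continue the arc.

Request:
carry_out:
  rows: "-1.9 5.4 6.5 0;-2 5.8 6 0;-2.2 6.3 5.5 0;-2.4 6.7 4.9 0;-2.5 7.1 4.2 0"

```text
t: 18.6
eef_pos: [0.4969, 0.2319, 0.087]
tool_rot: [0.001, 0.578, 0.816, 0.0]
contact_force: [2.0, -5.1, 3.9]
gripper_width: 0.65
grasp_force: 27.6
```

```bash
python3 -c "
from h import *
rep2((1.2,3.2,.1))"
```

```text
tray 0.0017 0.0141 0.087 Fd -5.5 Fz 3.9
454 [(2.4, np.float64(0.843), np.float64(0.967)), (2.3, np.float64(0.816), np.float64(0.93)), (2.5, np.float64(0.756), np.float64(0.927)), (2.2, np.float64(0.696), np.float64(0.846))]
```

Request:
carry_out:
  rows: "-2.6 7.4 3.5 0;-2.7 7.6 2.8 0;-2.8 7.9 2.2 0;-2.9 8.1 1.3 0;-2.9 8.1 0.7 0;-2.9 8.1 0 0;-2.9 8.1 -0.5 0"

```text
t: 19.58
eef_pos: [0.4757, 0.2894, 0.096]
tool_rot: [0.0, 0.577, 0.817, 0.0]
contact_force: [1.9, -1.4, 1.4]
gripper_width: 0.646
grasp_force: 28.8
```

```bash
python3 -c "
from h import *
rep2((1.8,3.4,.05))"
```

```text
tray 0.0009 0.0755 0.096 Fd -1.9 Fz 1.4
515 [(3.0, np.float64(0.851), np.float64(1.0)), (3.05, np.float64(0.844), np.float64(0.998)), (2.95, np.float64(0.833), np.float64(0.981)), (3.1, np.float64(0.822), np.float64(0.994))]
```

It's now at about 3.0 rad. I lift it clear of the lip, bring it back over the tray's centre and lower it.

Request:
carry_out:
  rows: "0 0 8 0;0 0 9 0;4 -11 0 0;7 -20 0 0;7 -20 0 0;5 -14 0 0;2.2 -6.2 0 0;0 0 -7 0;0 0 -5 0;0 0 0 0"

```text
t: 20.92
eef_pos: [0.5003, 0.2181, 0.1003]
tool_rot: [-0.0, 0.576, 0.817, -0.001]
contact_force: [0.3, 0.5, -1.6]
gripper_width: 0.644
grasp_force: 28.5
```

```bash
python3 -c "
from h import *
rep2((1.8,3.4,.05))"
```

```text
tray 0.0003 -0.0 0.1003 Fd 0.3 Fz -1.6
525 [(2.95, np.float64(0.836), np.float64(1.0)), (2.9, np.float64(0.832), np.float64(0.992)), (3.0, np.float64(0.817), np.float64(0.996)), (2.85, np.float64(0.806), np.float64(0.966))]
```

Request:
carry_out:
  rows: "0 0 -2 0;0 0 -2 0;0 0 -1.5 0;0 0 -1.5 0;0 0 0 0"

```text
t: 21.65
eef_pos: [0.5009, 0.2174, 0.0939]
tool_rot: [-0.0, 0.577, 0.817, -0.0]
contact_force: [-0.0, 0.2, -1.8]
gripper_width: 0.648
grasp_force: 28.5
```

Request:
carry_out:
  rows: "0 0 -1 0;0 0 -1 0;0 0 0 0"

```text
t: 22.02
eef_pos: [0.501, 0.2175, 0.0919]
tool_rot: [-0.0, 0.577, 0.817, -0.0]
contact_force: [-0.4, 0.6, -1.9]
gripper_width: 0.645
grasp_force: 28.5
```

```bash
python3 -c "
from h import *
rep2((2.6,3.5,.03))"
```

```text
tray 0.0007 -0.0008 0.0919 Fd 0.7 Fz -1.9
none
```

Request:
carry_out:
  rows: "0 0 -1.5 0;0 0 -1.5 0;0 0 0 0"

```text
t: 22.5
eef_pos: [0.5011, 0.2182, 0.09]
tool_rot: [-0.001, 0.577, 0.817, 0.001]
contact_force: [-3.8, 0.2, 10.6]
gripper_width: 0.646
grasp_force: 29.9
```

Request:
carry_out:
  rows: "0 0 -1.5 0;0 0 -1.5 0;0 0 0 0"

```text
t: 22.88
eef_pos: [0.5021, 0.22, 0.089]
tool_rot: [-0.001, 0.577, 0.817, 0.002]
contact_force: [-7.5, 2.3, 27.0]
gripper_width: 0.65
grasp_force: 33.7
```

Request:
carry_out:
  rows: "0 0 -1 0;0 0 -1 0;0 0 0 0"

```text
t: 23.25
eef_pos: [0.5025, 0.2213, 0.0881]
tool_rot: [-0.001, 0.576, 0.817, 0.004]
contact_force: [-10.1, 4.3, 36.4]
gripper_width: 0.65
grasp_force: 37.2
```

Request:
carry_out:
  rows: "0 0 4 0;0 0 0 0"

```text
t: 23.5
eef_pos: [0.5016, 0.218, 0.0886]
tool_rot: [0.0, 0.577, 0.817, 0.001]
contact_force: [-1.7, 1.6, 8.6]
gripper_width: 0.645
grasp_force: 33.8
```

```bash
cat >> h.py <<'E'
def free(T0,ph,lat=0.):
    c,f=cam('side');L=outline_of('side','beaker')
    M=min(L,key=lambda q:np.hypot(*(np.array(q['centre'])-proj(c,f,[.5,.218,.05]))))['pixels']
    def fn(p):  # rim centre in tray frame (along d, z), phi ; x along e
        ax=d*np.sin(p[3])+np.array([0,0,np.cos(p[3])]);return cupts(np.array([.5,.218,0])+p[0]*e+p[1]*d+[0,0,p[2]]-.1*ax,ax)
    for a in ph:
        x,v=fit([(c,f,M)],fn,[*T0,a],[.008,.008,.006,.1]);print('rim e,d,z,phi',x.round(4),round(v,3))
E
python3 -c "
from h import *
o=get_obs();print(o['contact_force'].round(1),o['eef_pos'])
rep2((2.6,3.5,.03)); free([0,0,.008],[2.95,3.14,3.25])
print([(np.round(q['centre'],1),q['confidence']) for q in place_of('side','beaker')+place_of('side','beaker_rim')])
c,f=cam('side');print(proj(c,f,[.5,.218,.108]),proj(c,f,[.5,.218,.008]))"
```

```text
[-1.7  1.6  8.6] [0.50163065 0.21800326 0.08864735]
tray 0.0015 -0.0005 0.0886 Fd 2.0 Fz 8.6
520 [(2.96, np.float64(0.825), np.float64(0.998)), (2.99, np.float64(0.825), np.float64(1.0)), (3.05, np.float64(0.821), np.float64(1.0)), (3.08, np.float64(0.821), np.float64(1.0))]
rim e,d,z,phi [-1.0000e-03  1.0300e-02  1.2200e-02  2.9322e+00] 0.081
rim e,d,z,phi [0.     0.0122 0.011  2.9327] 0.081
rim e,d,z,phi [0.0037 0.0188 0.0047 2.9669] 0.083
[(array([291.9, 157.1]), 0.58)]
[292.3536732  155.87578138] [292.51509074 182.13926784]
```

```bash
python3 -c "
from h import *
c,f=cam('side');g=np.mean([cam('side')[0]['img'].mean(2) for _ in range(3)],0)
T=np.array([.5,.218,0])
for th in(0,.1,.2):
    ph=np.pi-th;ax=d*np.sin(ph)+np.array([0,0,np.cos(ph)])
    zr=.008+.031*np.sin(th); rim=T+.0015*e+d*(.094*np.sin(th))+[0,0,zr]
    q=np.array([proj(c,f,p) for p in cupts(rim-.1*ax,ax)]);b,r=q[:24],q[24:]
    print(th,'rim low',r[r[:,1].argmax()].round(1),'base top row',b[:,1].min().round(1),'cols base',b[:,0].min().round(1),b[:,0].max().round(1),'rim',r[:,0].min().round(1),r[:,0].max().round(1))
np.set_printoptions(linewidth=200)
for r in range(144,196): print(r,g[r,276:312:2].astype(int))
"
```

```text
0 rim low [293.8 187.1] base top row 151.5 cols base 284.1 301.4 rim 283.6 302.2
0.1 rim low [292.5 185.6] base top row 150.2 cols base 284.2 301.5 rim 282.3 300.8
0.2 rim low [291.1 184.2] base top row 149.3 cols base 284.3 301.6 rim 281.0 299.4
144 [32 31 40 39 32 32 31 36 47 57 65 66 45 31 31 33 36 46]
145 [33 32 38 39 33 31 32 47 60 58 57 59 45 33 31 34 45 59]
146 [34 32 34 36 32 32 34 59 77 72 63 57 45 32 32 37 56 67]
147 [37 32 33 32 31 32 35 62 83 87 79 70 46 33 33 40 57 67]
148 [43 32 32 32 32 32 40 59 75 86 85 84 51 34 38 45 53 59]
149 [55 33 32 33 33 34 56 69 73 79 80 83 51 36 44 58 58 52]
150 [72 40 33 33 33 43 84 94 92 93 86 76 47 36 46 71 67 48]
151 [ 89  55  36  32  32  54 109 119 117 119 112  93  57  37  48  72  71  50]
152 [102  75  50  35  34  65 122 134 135 137 134 122  86  45  48  62  65  51]
153 [107  94  73  40  34  68 126 138 141 145 147 144 120  65  47  56  62  53]
154 [109 105  92  47  37  67 122 139 144 150 155 156 143  86  49  64  71  62]
155 [110 111 102  50  39  65 120 141 150 156 160 162 153  97  56  84  95  83]
156 [112 116 107  51  40  63 114 140 152 16
[... 2016 characters left out ...]
 67 59 56 57 59 63 64]
185 [87 87 87 87 85 80 78 77 76 74 69 61 57 57 56 57 57 57]
186 [88 89 89 90 89 86 79 71 68 64 62 58 56 57 56 56 56 56]
187 [89 91 92 92 92 91 86 79 69 59 58 58 57 57 56 56 57 56]
188 [88 91 93 93 93 92 92 88 76 59 57 57 57 56 56 56 56 56]
189 [85 89 92 93 93 93 93 92 79 59 57 58 57 56 55 55 54 53]
190 [81 88 92 93 93 93 93 92 81 60 57 58 56 55 55 55 54 57]
191 [75 86 89 92 93 93 93 91 81 59 56 56 55 54 54 56 58 62]
192 [75 82 88 92 93 93 93 87 74 58 56 54 54 55 57 61 64 68]
193 [83 75 87 89 92 92 90 80 63 57 54 54 56 60 63 67 69 70]
194 [96 72 82 88 89 87 80 68 57 55 56 58 63 66 69 70 72 71]
195 [108  79  76  85  82  76  65  58  55  56  61  65  68  70  71  71  71  71]
```

The edge profile puts the rim's low point at row 185 and the base top at row 150. That matches about 0.1 rad of remaining tilt, not level. The far-lip arc stopped at 82°, so I hook the rim over the lip again to finish the last degrees.

Request:
carry_out:
  rows: "0 0 12 0;0 0 11 0;-4.5 12.5 0 0;-7 20 0 0;-7 20 0 0;-5 14 0 0;0 0 -6 0;0 0 -6 0;0 0 -5.5 0;0 0 0 0"

```text
t: 25.3
eef_pos: [0.4775, 0.2831, 0.0937]
tool_rot: [-0.0, 0.577, 0.816, -0.0]
contact_force: [-3.6, -1.3, 6.1]
gripper_width: 0.652
grasp_force: 33.3
```

Request:
carry_out:
  rows: "-1.7 4.7 0 0;-1.3 3.8 0 0;-1 2.8 0 0"

```text
t: 25.68
eef_pos: [0.4738, 0.2953, 0.0935]
tool_rot: [0.0, 0.577, 0.817, 0.0]
contact_force: [0.9, -1.6, 0.8]
gripper_width: 0.649
grasp_force: 32.1
```

```bash
python3 -c "
from h import *
rep2((2.6,3.5,.03))"
```

```text
tray 0.0012 0.0817 0.0935 Fd -1.8 Fz 0.8
532 [(3.05, np.float64(0.89), np.float64(1.0)), (3.02, np.float64(0.88), np.float64(0.996)), (2.99, np.float64(0.877), np.float64(0.992)), (3.08, np.float64(0.861), np.float64(0.998))]
```

Request:
carry_out:
  rows: "-1.2 3.3 -0.5 0;-1.2 3.3 -0.5 0;0 0 0 0"

```text
t: 26.15
eef_pos: [0.4709, 0.3024, 0.0925]
tool_rot: [-0.0, 0.577, 0.817, 0.0]
contact_force: [0.3, -0.7, 1.6]
gripper_width: 0.645
grasp_force: 31.5
```

```bash
cat >> h.py <<'E'
def edges():
    """lean of the beaker in the side picture: left/right edge columns by row"""
    g=np.mean([cam('side')[0]['img'].astype(float).mean(2) for _ in range(3)],0); return g
E
python3 -c "
from h import *
rep2((2.6,3.5,.03))
o=get_obs();c,f=cam('side');G=o['eef_pos']+[0,0,.011]
g=edges()
for th in(0,.1,-.1):
    ph=np.pi-th;ax=d*np.sin(ph)+np.array([0,0,np.cos(ph)]);q=np.array([proj(c,f,p) for p in cupts(G-.006*ax,ax)]);b,r=q[:24],q[24:]
    print(th,'rim low',r[r[:,1].argmax()].round(1),'base top',b[:,1].min().round(1),'cols base',b[:,0].min().round(1),b[:,0].max().round(1),'rim',r[:,0].min().round(1),r[:,0].max().round(1))
x=int(proj(c,f,G)[0]);y=int(proj(c,f,G)[1]);np.set_printoptions(linewidth=200)
print('cols',list(range(x-16,x+16,2)))
for r in range(y-8,y+42,2): print(r,g[r,x-16:x+16:2].astype(int))
"
```

```text
tray 0.0007 0.0893 0.0925 Fd -0.8 Fz 1.6
532 [(3.08, np.float64(0.867), np.float64(0.989)), (3.17, np.float64(0.862), np.float64(0.994)), (3.11, np.float64(0.859), np.float64(0.998)), (3.05, np.float64(0.858), np.float64(0.977))]
0 rim low [281.2 174.2] base top 139.9 cols base 271.5 288.3 rim 271.5 289.4
0.1 rim low [279.9 173.6] base top 139.3 cols base 271.6 288.4 rim 270.3 288.2
-0.1 rim low [279.9 174.7] base top 140.5 cols base 271.5 288.2 rim 272.7 290.7
cols [263, 265, 267, 269, 271, 273, 275, 277, 279, 281, 283, 285, 287, 289, 291, 293]
137 [81 35 30 30 31 34 63 82 86 85 80 88 56 35 44 74]
139 [ 93  45  33  31  30  42  91 115 121 118 117 111  70  38  48  88]
141 [103  63  51  36  33  56 117 138 141 144 152 152 126  65  48  76]
143 [ 98  69  61  42  36  61 115 135 147 152 155 154 132  79  47  61]
145 [ 98  83  66  44  37  56  86 102 109 111 110 105  87  61  63  58]
147 [106 105  96  69  42  54  75  91  93  91  87  82  74  69  82  87]
149 [108 108 107 100  76  61  77  89  90  87  85  80  73  66  64  69]
151 [108 108 108 107 102  81  85  90  89  88  85  80  74  88  94  87]
153 
[... 485 characters left out ...]

167 [113 110 110 111 107  95  91  91  89  88  85  80  73  84 106 107]
169 [110 110 110 110 107  97  91  91  89  87  85  80  73  83  95  89]
171 [110 110 110 110 109  99  85  87  87  85  82  76  66  64  63  56]
173 [110 110 110 110 109  95  72  73  72  67  64  58  54  54  55  55]
175 [112 110 108 106 101  86  72  69  61  54  54  54  55  56  55  56]
177 [117 105  87  79  72  74  77  84  81  61  55  56  55  56  56  55]
179 [112  86  76  77  86  89  91  91  79  62  56  56  56  55  56  55]
181 [109  81  76  85  90  91  92  89  71  57  56  62  57  55  56  56]
183 [115  99  75  78  86  91  92  91  86  68  57  59  57  60  61  60]
185 [120 115  99  72  77  87  91  92  92  86  68  59  72  83  85  81]
```

The edges are now parallel, with the centre shift equal to the level prediction, so the beaker is upright. I lift it, carry it back to the centre and set it down.

Request:
carry_out:
  rows: "0 0 9 0;0 0 10 0;5 -14.2 0 0;7.5 -21 0 0;7.5 -21 0 0;6 -17 0 0;3.8 -11 0 0;0 0 -8 0;0 0 -7 0;0 0 0 0"

```text
t: 27.7
eef_pos: [0.5, 0.2183, 0.0955]
tool_rot: [-0.0, 0.576, 0.817, -0.001]
contact_force: [-0.8, -0.1, -1.9]
gripper_width: 0.645
grasp_force: 31.1
```

Request:
carry_out:
  rows: "0 0 -2 0;0 0 -2 0;0 0 -1 0;0 0 0 0"

```text
t: 28.2
eef_pos: [0.5009, 0.2177, 0.0915]
tool_rot: [-0.0, 0.577, 0.817, 0.0]
contact_force: [0.4, 0.5, -0.8]
gripper_width: 0.645
grasp_force: 31.1
```

Request:
carry_out:
  rows: "0 0 -1 0;0 0 -1 0;0 0 0 0"

```text
t: 28.58
eef_pos: [0.5009, 0.2176, 0.0894]
tool_rot: [-0.0, 0.577, 0.817, -0.0]
contact_force: [-0.1, -0.3, -1.5]
gripper_width: 0.647
grasp_force: 31.1
```

Request:
carry_out:
  rows: "0 0 -1 0;0 0 -1 0;0 0 0 0"

```text
t: 28.95
eef_pos: [0.5009, 0.2176, 0.0874]
tool_rot: [-0.0, 0.577, 0.817, -0.0]
contact_force: [0.1, 0.4, -1.5]
gripper_width: 0.647
grasp_force: 31.1
```

Request:
carry_out:
  rows: "0 0 -1 0;0 0 -1 0;0 0 0 0"

```text
t: 29.32
eef_pos: [0.5009, 0.2184, 0.0867]
tool_rot: [-0.001, 0.577, 0.817, 0.001]
contact_force: [-5.3, 0.1, 12.9]
gripper_width: 0.644
grasp_force: 32.7
```

Request:
carry_out:
  rows: "0 0 2.5 0;0 0 0 0"

```text
t: 29.58
eef_pos: [0.5011, 0.2177, 0.0881]
tool_rot: [0.0, 0.577, 0.817, 0.0]
contact_force: [-0.5, 0.1, -1.5]
gripper_width: 0.646
grasp_force: 31.1
```

```bash
python3 -c "
from h import *
o=get_obs();c,f=cam('side');g=edges();print(o['contact_force'].round(1),o['eef_pos'].round(4))
np.set_printoptions(linewidth=200)
for r in(161,163,165,167,169,171,180,182,184,186,188,190): print(r,g[r,278:310:2].astype(int))
free([0,0,.008],[3.05,3.2])"
```

```text
[-0.5  0.1 -1.5] [0.5011 0.2177 0.0881]
161 [121 117  86  52  60  81  92  92  90  88  82  76 103 120 121 121]
163 [122 121 114  88  69  84  92  91  88  86  80  76 104 121 121 119]
165 [121 121 121 107  86  90  92  91  88  86  81  75 103 120 120 116]
167 [122 122 121 108  91  91  91  90  88  85  80  74  90 110 113 111]
169 [122 121 121 108  93  91  92  91  89  86  80  74  70  85 101 108]
171 [121 119 118 106  94  92  92  90  87  85  80  73  75  71  78  97]
180 [86 86 88 95 93 92 91 90 88 85 79 72 72 81 87 91]
182 [85 86 86 92 93 92 91 89 88 84 79 71 60 63 78 88]
184 [86 86 86 83 86 90 92 89 86 83 77 67 57 57 59 63]
186 [89 88 88 86 85 83 79 77 74 71 64 58 57 57 56 57]
188 [91 92 93 92 92 91 82 67 59 57 57 57 57 56 55 56]
190 [87 91 93 93 93 92 92 75 58 58 57 56 55 54 55 54]
rim e,d,z,phi [2.0000e-03 1.8000e-03 9.0000e-03 3.0662e+00] 0.125
rim e,d,z,phi [ 2.4000e-03 -3.0000e-04  6.0000e-03  3.1983e+00] 0.135
```

Request:
carry_out:
  rows: "0 0 -1 0;0 0 -0.4 0;0 0 0 0"

```text
t: 30.25
eef_pos: [0.5009, 0.2179, 0.0869]
tool_rot: [-0.0, 0.577, 0.817, 0.0]
contact_force: [-1.6, 0.5, 4.5]
gripper_width: 0.647
grasp_force: 31.8
```

Request:
carry_out:
  rows: "0 0 0 0;0 0 0 0;0 0 0 0"
  claw: 58

```text
t: 30.62
eef_pos: [0.501, 0.2176, 0.0865]
tool_rot: [0.0, 0.577, 0.817, -0.0]
contact_force: [-0.1, -0.2, 0.2]
gripper_width: 0.679
grasp_force: 0.0
```

Request:
carry_out:
  rows: "0 0 0 0;0 0 0 0;0 0 0 0;0 0 0 0"
  claw: 82

```text
t: 31.12
eef_pos: [0.5009, 0.2177, 0.0866]
tool_rot: [0.0, 0.577, 0.817, -0.0]
contact_force: [-0.2, 0.2, -0.5]
gripper_width: 0.959
grasp_force: 0.0
```

Request:
carry_out:
  rows: "0 0 5 0;0 0 15 0;0 0 40 0;0 0 55 0;0 0 55 0;0 0 30 0;0 0 0 0;0 0 0 0"

```text
t: 32.12
eef_pos: [0.5005, 0.2175, 0.2865]
tool_rot: [-0.0, 0.577, 0.817, -0.0]
contact_force: [-0.1, -0.9, -0.3]
gripper_width: 0.963
grasp_force: 0.0
```

```bash
python3 -c "
from h import *
print(get_obs()['t'])
free([0,0,.008],[2.95,3.14,3.3])
c,f=cam('side');t,g=cam('top');vs=[(c,f,near('side','beaker',(292,170)))]
L=outline_of('top','beaker');print([q['centre'] for q in L])
ax=[0,0,-1]
print('level fit',fit(vs,lambda p:cupts([p[0],p[1],.108],ax),[.5,.218],[.01,.01]))
G=edges();np.set_printoptions(linewidth=200)
for r in range(148,190,3): print(r,G[r,278:310:2].astype(int))
for n,V in(('side',(c,f)),('top',(t,g))):
    for th in('bowl','fork','jug','bottle','plate','brush'): print(n,th,[np.round(q['centre']).tolist() for q in place_of(n,th)[:2]])"
```

```text
32.125
rim e,d,z,phi [-9.000e-04  4.200e-03  1.000e-02  2.985e+00] 0.081
rim e,d,z,phi [1.6000e-03 5.0000e-04 6.3000e-03 3.1749e+00] 0.085
rim e,d,z,phi [ 1.9000e-03 -2.8000e-03  1.0300e-02  3.2132e+00] 0.105
[[233.8, 202.2]]
level fit (array([0.50104392, 0.21853278]), np.float64(0.06718749999999996))
148 [71 61 57 62 57 58 65 75 86 85 88 79 73 64 60 57]
151 [109 105 105 109 114 122 123 123 119 101  85  71  72  76  85  72]
154 [110 112 116 133 163 171 173 173 173 172 168 148 107  95  82  73]
157 [118 119 121 133 162 172 173 174 173 172 167 144 117 121 121 120]
160 [121 121 120 107 101 113 125 133 128 116  96  81 108 121 121 121]
163 [121 121 120 108  95  92  92  90  89  86  81  78 109 121 121 121]
166 [122 122 121 108  95  92  93  91  89  86  81  76 101 117 116 112]
169 [122 121 121 107  95  92  92  91  89  87  81  74  71  86 101 109]
172 [118 112 107 100  95  92  92  91  89  87  81  75  79  76  72  87]
175 [76 75 79 92 94 93 93 92 90 86 81 75 79 84 83 75]
178 [86 87 88 94 94 92 92 91 90 86 82 75 78 84 85 89]
181 [85 86 87 94 94 92 92 92 89 86 81 74 67 72 84 92]
184 [86 86 87 90 92 91 92 90 88 86 79 70 59 58 60 68]
187 [92 93 92 92 91 88 85 78 69 64 61 59 58 57 57 58]
side bowl [[366.0, 214.0]]
side fork [[329.0, 224.0], [292.0, 158.0]]
side jug [[411.0, 293.0], [295.0, 182.0]]
side bottle [[400.0, 242.0]]
side plate [[378.0, 352.0], [291.0, 186.0]]
side brush [[289.0, 149.0]]
top bowl [[304.0, 138.0], [318.0, 182.0]]
top fork [[315.0, 183.0]]
top jug [[423.0, 138.0], [314.0, 180.0]]
top bottle [[359.0, 120.0]]
top plate [[484.0, 180.0]]
top brush []
```

The level model fits best (cost 0.067) with the rim about 1 mm from the tray's centre. The side edges are vertical, the bystanders are unmoved and the gripper is 100 mm clear, so I hand in.

```bash
python3 -c "
from station import *
print(hand_in())"
```

```text
the job is handed in; nothing more can be done
None
```

I turned the beaker over and set it mouth-down in the grey tray, within about 2 mm of the centre by the camera fit, released and with the gripper clear; I handed the job in after about 32 s of the 54 s limit, and no verdict came back.

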